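Clamp the descaler bottle and open its push-and-turn safety cap

TASK

The bottle of kettle descaler stands loose in the one-handed bottle clamp. Turn both clamp knobs clockwise to their end stops so that the jaws hold the bottle, then push its red child-safe cap down, twist it anticlockwise while it is pushed down until it is free, and lift it straight off. Finish while still holding the cap in the gripper, upright and about 7 cm straight above the open neck; leave the bottle clamped and upright and do not disturb the other things on the worktop.

Things in the scene. Friction and masses are not known exactly. Their poses are not given: they have to be found in the camera images.
- stand: One-handed bottle clamp, fixed to the worktop: grey base plate 110 (x) x 340 (y) x 15 mm; origin under its centre. The bottle stands on a rubber pad in its middle, 17 mm up. At both sides (+y, -y) a padded jaw, 68 mm high, slides along y; 130 mm from the middle at +y and -y a dark gear housing 60 x 54 mm, its top 30 mm up, carries the knob that drives that jaw.
- knob_left_grip (a point): Grip point of the left (+y) clamp knob, on its upright turning axis, 58 mm above the worktop. The knob is a teal bar 46 mm long, 15 mm thick (grasp it across the thickness, from above), from 38 to 70 mm above the worktop. x axis: along the bar's length; z up. It turns with the knob; at mid travel the bar points along the stand's y axis.
- knob_right_grip (a point): Grip point of the right (-y) clamp knob; same knob and axes as the left one, 58 mm above the worktop.
- knob_left (a joint): Left knob's turn in rad, growing clockwise seen from above: 0 = jaw open, 1.2 = end stop, jaw closed on the bottle. Starts between 0 and 0.25, turns with a drag of about 0.1 N m and stays where it is left. It closes its jaw by 10 mm per rad.
- knob_right (a joint): Right knob's turn in rad, the same: grows clockwise, 1.2 = end stop, jaw closed.
- bottle: White descaler bottle with teal label: body 70 (x) x 60 (y) x 94 mm high, then shoulder and neck, 150 mm to the mouth; about 0.45 kg. Origin under its centre; z up. It stands loose in the clamp, a few mm and degrees off the middle; the closing jaws press on its y sides and straighten it, moving it by some mm.
- bottle_mouth (a point): Centre of the bottle's mouth, top of the neck, 150 mm above the bottle's underside (167 mm above the worktop).
- cap_grip (a point): Centre, half-way up, of the red push-and-turn cap: ribbed, round, 44 mm in diameter, 27.7 mm high, white arrows on top, 40 g. z up; x axis along the bottle's x axis while locked. Locked, it is 148 mm above the bottle's underside (165 mm above the worktop), the cap's top 14 mm higher; clear neck 16 mm below the cap's rim.
- cap: The same cap, origin at the centre of its lower rim. A spring lifts it: pushing it down takes 5 N at first, 9.5 N at the bottom, 5.5 mm down. Unpressed it turns only a few degrees; pushed down 4.4 mm or more it turns anticlockwise seen from above and can be lifted off when turned 50 to 78 degrees (64 is best); a stop ends the turn at about 80 degrees.
- mug_tea: Bystander: green and white mug, 78 x 116 x 101 mm, origin under its centre.
- tin_tomato: Bystander: food tin 75 mm in diameter, 110 mm high, origin under its centre.
- spice_oregano: Bystander: spice jar with a black lid, 41 mm in diameter, 105 mm high, origin under its centre.
- spice_cumin: Bystander: spice jar of the same size.
- spice_paprika: Bystander: spice jar of the same size.
Not all that is in view belongs to the job. What is shaped like the cap but blue or grey is not meant.

How it is judged:
By the outcome, as a careful person would: the job done as asked, in the order asked, and still so for the second after the job is handed in, while the arm keeps its last pose, push and grip.
It also fails if it takes over 58 s, if anything falls off the work surface, if the arm or the gripper's body presses on something with over 40 N, if the wrist force passes 120 N, or if a joint passes its speed limit or range.

ROBOT

A 6-joint arm with a two-finger parallel gripper is mounted at the origin on a cart in front of the work surface, level with it; the furniture and walls round the work are solid. World frame = base frame: x ahead of the robot, y to its left, z up, the work surface at z = 0. Lengths are in m, angles in degrees, forces in N, time in s.
With the tool pointing down it reaches from about 0.35 to 1 m from the base axis. Payload 7.1 kg.
Tool frame: the origin (TCP) lies midway between the tips of the shut fingers; the grasp point (between the pads) lies 19 mm behind it; x points along the fingers, y is the direction in which the jaws open and shut, and the axes are right-handed (so a half turn about x gives the same grasp; the last joint's range is limited). The gripper opens to 85 mm and grips with 20 to 120 N. Pads are 22 mm wide; open, the fingers measure 114 mm over their backs; the gripper's body (76 mm by 85 mm) begins 54 mm behind the grasp point. The pads swing forward as they close: fully open they stand 13 mm farther back than shut.
Start: joints at [64.286, 24.242, 93.386, -0, 62.372, -1.089], TCP at [0.26, 0.568, 0.231] pointing down, gripper open.
Joint ranges: [-172.04, 172.04], [-51.8, 120.97], [4.93, 147.93], [-75.15, 255.16], [6.16, 154.13], [-145.62, 145.62]. Speed limits (degrees/s): [136.94, 136.94, 172.46, 180, 180, 180].

INTERFACE

Orientations are given as [roll, pitch, yaw] about the fixed x, y, z axes, in that order (R = Rz(yaw) Ry(pitch) Rx(roll)).
In Python, from bench import env, imaging gives the robot as it stands.
- The arm moves only by the tool arm_command, never from a script. Its argument "commands" is a list of rows, each an object with "dr": the turn, a rotation vector about the tool's x, y, z in degrees, a list of three; "dp": the shift along the tool's x, y, z in m, a list of three; "claw": the opening, from -1 (shut) to 1 (fully open), so that 0 is half open. A call has 1 to 5 rows; each row is the pose to reach, as a shift and turn from the pose measured when the call began, along the tool's axes at that moment; what a row does not reach only later rows make up. A row lasts 1/8 s, in which the tool goes at most 62.5 mm and 10.7 degrees, less where a joint would pass 70% of its speed; a pose out of reach is approached as far as the arm can. A call with a gripper value outside its range is refused whole. The fingers move at their own pace and stop on an object; "newtons" is the grip in N (left out, the last holds). Time passes only in rows, so rows that repeat a pose let the fingers close. It gives the time, the measured TCP pose, the force and the opening at its end, in the units of the state.
- env.sense(): the state, without advancing time (a new reading comes with each control period).
- imaging.grab_frame(name): name is "side" or "top"; returns a dict with "pixels" (400x640x3 uint8, red, green, blue), "z_map" (400x640 float32, m along the optical axis (not along the pixel's ray), 0 where there is no reading), "fx", "fy", "cx", "cy" (pixels), "distortion" ([k1, k2, p1, p2, k3] as OpenCV has them; the pictures are not rectified), "rvec" (rotation vector, rad) and "tvec" (3), from world to camera coordinates, as OpenCV has them. Camera axes: x right, y down, z forward; pixel columns grow to the right and rows downward; lengths in m; the calibration is good to about 2 mm. A picture is of the moment at which its call begins.
- env.job_done(): hands the job in, once; it reports no verdict.
The state is a dict: "time": time; "qpos": joint angles; "qvel": joint speeds; "tau": joint torques, N m; "position": TCP position; "orientation": TCP orientation; "contact_force": force on the tool from outside, world axes, zero at the start; "wrist_torque": the same for the moment, N m; "opening": opening from 0.0 (shut) to 1.0 (fully open).
Only numpy, scipy, OpenCV 4.12 (cv2) and the standard library are available. Lean on these libraries where they do the work, as an engineer would, in place of code of your own. Each camera call takes 0.05 s, during which the arm holds its last target.

## Working session

There is one attempt and no reset: what is moved stays moved. The work goes in short steps, Python scripts to look and compute and a tool call to move; the robot and the scene stay as the last step left them, time stands still between calls to the robot, and variables do not carry over. Pictures are saved under pics/ and viewed, and the job is handed in when it is done.

Besides the shell and the picture viewer there is one more tool, called after ">>>" as name(argument=value, ...) on one line, values as JSON. arm_command: Moves the arm, as the interface text tells. Its arguments: {"type":"object","properties":{"commands":{"type":"array","items":{"type":"object","properties":{"dr":{"type":"array","items":{"type":"number"}},"dp":{"type":"array","items":{"type":"number"}},"claw":{"type":"number"}}}},"newtons":{"type":"number"}},"required":["commands"]}

```bash
ls; mkdir -p pics; python3 - <<'E'
from bench import env, imaging
import cv2,numpy as np,pickle
print(env.sense())
for n in("side","top"):
    f=imaging.grab_frame(n); pickle.dump(f,open(f'pics/{n}0.pkl','wb'))
    cv2.imwrite(f'pics/{n}0.png',f['pixels'][:,:,::-1])
    print(n,f['fx'],f['fy'],f['cx'],f['cy'],f['distortion'],f['rvec'],f['tvec'])
E
```

```text
pics
{'time': 0.0, 'qpos': array([ 6.42871368e+01,  2.42859128e+01,  9.34333300e+01,  7.48524046e-05,
        6.23729670e+01, -1.08875082e+00]), 'qvel': array([-0.0213751 , -0.04383313,  0.06195019,  0.0438194 , -0.01092404,
       -0.04497236]), 'tau': array([-5.71237233e-04, -5.57395649e+01, -2.81744134e+01, -1.87720410e-06,
        7.48800026e-03, -7.28129066e-06]), 'position': array([0.26014483, 0.56765953, 0.23051655]), 'orientation': array([ -91.12992372,   89.90779023, -115.75407087]), 'contact_force': array([0.33358227, 0.10674633, 0.17184615]), 'wrist_torque': array([-0.03777703, -0.06364565,  0.00482983]), 'opening': 0.9987607238756906}
side 395.4619930164756 395.4619930164756 318.08706282860066 194.43178354396218 [-0.05691949  0.          0.          0.          0.        ] [ 0.46746887 -2.46545295  1.50674448] [0.46822717 0.18747427 1.13990549]
top 431.05743371106917 431.05743371106917 317.30080056920303 192.19663030980433 [0.01219029 0.         0.         0.         0.        ] [ 2.14851082 -2.11478045  0.20144821] [0.01264047 0.51306124 1.14150264]
```

View pics/side0.png

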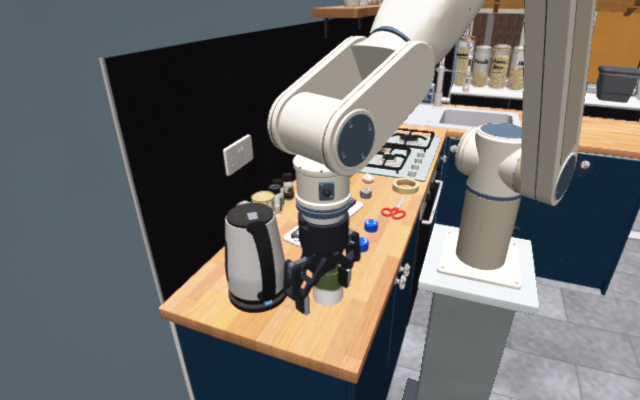

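View pics/top0.png

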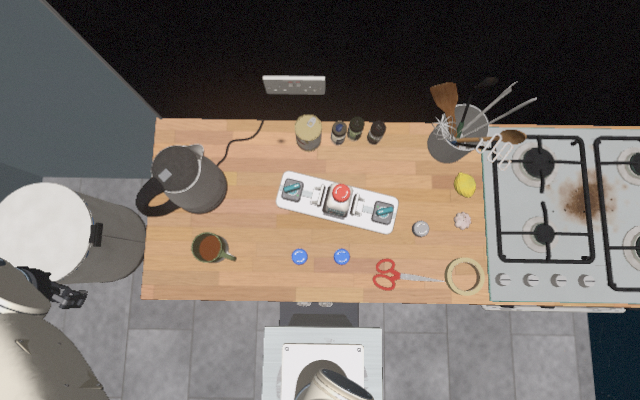

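The top view shows the stand with the red cap at (341,192) and teal knobs at (291,188) and (383,212). The other cap-shaped things are blue at (300,257) and (342,257), grey at (421,229), and pale at (463,220). Only the one at (341,192) is red and sits on the bottle, so I'll enlarge it and measure.

```bash
cat > h.py <<'E'
from bench import env, imaging
import cv2,numpy as np
def K(f): return np.array([[f['fx'],0,f['cx']],[0,f['fy'],f['cy']],[0,0,1.]])
def back(f,uv,z=None):
    uv=np.asarray(uv,float).reshape(-1,1,2)
    n=cv2.undistortPoints(uv,K(f),np.array(f['distortion'])).reshape(-1,2)
    if z is None:
        ij=uv.reshape(-1,2).round().astype(int); z=f['z_map'][ij[:,1],ij[:,0]]
    c=np.c_[n,np.ones(len(n))]*np.asarray(z)[:,None]
    R=cv2.Rodrigues(np.array(f['rvec'],float))[0]
    return (c-np.array(f['tvec']).ravel())@R
def onplane(f,uv,h):
    n=cv2.undistortPoints(np.asarray(uv,float).reshape(-1,1,2),K(f),np.array(f['distortion'])).reshape(-1,2)
    R=cv2.Rodrigues(np.array(f['rvec'],float))[0]; C=-R.T@np.array(f['tvec']).ravel()
    d=np.c_[n,np.ones(len(n))]@R
    return C+d*((h-C[2])/d[:,2])[:,None]
def cloud(f):
    v,u=np.nonzero(f['z_map']>0); P=back(f,np.c_[u,v]); return u,v,P,f['pixels'][v,u].astype(int)
def proj(f,P): return cv2.projectPoints(np.asarray(P,float).reshape(-1,3),np.array(f['rvec'],float),np.array(f['tvec'],float),K(f),np.array(f['distortion']))[0].reshape(-1,2)
def knobs(f):
    u,v,P,c=cloud(f)
    hsv=cv2.cvtColor(f['pixels'],cv2.COLOR_RGB2HSV)[v,u].astype(int)
    out={}
    teal=(hsv[:,0]>78)&(hsv[:,0]<102)&(hsv[:,1]>110)&(P[:,2]>.055)&(P[:,2]<.09)
    return u,v,P,c,hsv,teal
E
python3 - <<'E'
from h import *
import pickle
f=pickle.load(open('pics/top0.pkl','rb'))
crop=f['pixels'][160:250,260:420,::-1]
cv2.imwrite('pics/crop0.png',cv2.resize(crop,None,fx=5,fy=5,interpolation=cv2.INTER_CUBIC))
u,v,P,c,hsv,teal=knobs(f)
for n,m in(("L",(u<335)),("R",(u>350))):
    m=m&teal&(u>260)&(u<420); p=P[m]; xy=p[:,:2]
    r=cv2.minAreaRect(xy.astype(np.float32)*1000); _,_,V=np.linalg.svd(xy-xy.mean(0)); 
    print(n,m.sum(),p.mean(0),np.median(p[:,2]),r,np.degrees(np.arctan2(V[0,1],V[0,0])))
red=((hsv[:,0]<8)|(hsv[:,0]>172))&(hsv[:,1]>110)&(P[:,2]>.12)&(u>300)&(u<370)&(v<230)
p=P[red];print('cap',red.sum(),p.mean(0),np.median(p,0),p[:,2].max()); t=p[p[:,2]>np.percentile(p[:,2],60)-.004]
r=cv2.minEnclosingCircle((p[p[:,2]>.17][:,:2]*1000).astype(np.float32));print(r)
# base plate
pl=(P[:,2]>.009)&(P[:,2]<.02)&(hsv[:,1]<60)&(hsv[:,2]>120)&(u>260)&(u<410)&(v>160)&(v<250)
print('plate',cv2.minAreaRect((P[pl][:,:2]*1000).astype(np.float32)))
# z>0.02 objects near
big=(P[:,2]>.03)&(P[:,0]>.3)&(P[:,0]<1.2)&(abs(P[:,1])<.6)
im=np.zeros(f['z_map'].shape,np.uint8);im[v[big],u[big]]=255
n,l,s,ce=cv2.connectedComponentsWithStats(im)
for i in range(1,n):
    if s[i,4]>40:
        m=l[v,u]==i;q=P[m];print(ce[i].round(),s[i,4],q.min(0).round(3),q.max(0).round(3))
E
```

```text
L 0 [nan nan nan] nan ((0.0, 0.0), (0.0, 0.0), 0.0) 0.0
R 14 [ 0.46636114 -0.16909122  0.0674977 ] 0.06734865027549003 ((464.6175842285156, -167.6085205078125), (9.454071998596191, 21.374309539794922), 12.351126670837402) -78.16814229737014
cap 356 [ 0.59516132 -0.02611051  0.28585056] [ 0.50316871 -0.03358707  0.17989745] 0.5786776934748049
((613.9100952148438, -20.489377975463867), 146.435546875)
plate ((491.96136474609375, -35.25157165527344), (339.2720947265625, 110.15825653076172), 76.63645935058594)
[343.  62.] 71128 [ 0.331 -0.6    0.03 ] [0.744 0.6   0.592]
[339. 132.] 282 [ 0.658 -0.055  0.03 ] [ 0.7   -0.015  0.11 ]
[377. 131.] 298 [ 0.661 -0.162  0.031] [ 0.701 -0.119  0.111]
[181. 182.] 4519 [0.426 0.278 0.031] [0.602 0.452 0.249]
[465. 185.] 399 [ 0.508 -0.418  0.03 ] [ 0.577 -0.363  0.063]
[292. 189.] 176 [0.498 0.066 0.03 ] [0.546 0.119 0.076]
[339. 199.] 676 [ 0.45  -0.069  0.032] [ 0.526 -0.002  0.185]
[320. 196.] 133 [ 0.475 -0.     0.03 ] [0.53  0.035 0.07 ]
[355. 204.] 133 [ 0.452 -0.104  0.03 ] [ 0.507 -0.07   0.071]
[384. 212.] 181 [ 0.432 -0.19   0.03 ] [ 0.483 -0.134  0.075]
[463. 220.] 145 [ 0.427 -0.403  0.03 ] [ 0.464 -0.363  0.051]
[210. 248.] 920 [0.318 0.232 0.03 ] [0.394 0.343 0.104]
[  5. 263.] 84 [0.301 0.508 0.487] [0.316 0.539 0.536]<stdin>:9: RuntimeWarning: Mean of empty slice.
  ret = um.true_divide(
<stdin>:10: RuntimeWarning: Mean of empty slice.
  return _methods._mean(a, axis=axis, dtype=dtype,
  ret = ret.dtype.type(ret / rcount)
```

View pics/crop0.png

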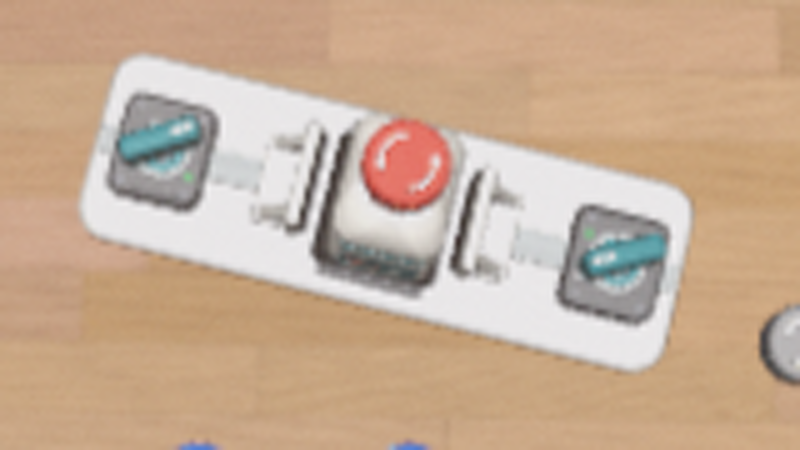

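```bash
cat >> h.py <<'E'
from scipy.spatial.transform import Rotation as Ro
def Rdown(yawdeg):  # tool x down, tool y at yawdeg in world xy
    a=np.radians(yawdeg); x=np.array([0,0,-1.]); y=np.array([np.cos(a),np.sin(a),0]); return np.c_[x,y,np.cross(x,y)]
def cur():
    s=env.sense(); return s,Ro.from_euler('xyz',s['orientation'],degrees=True).as_matrix(),np.array(s['position'])
def rel(p,yaw):
    s,R,t=cur(); return (R.T@(np.array(p)-t)).round(4), Ro.from_matrix(R.T@Rdown(yaw)).as_rotvec(degrees=True).round(2)
def info():
    s,R,t=cur(); print('t',round(s['time'],2),'pos',t.round(4),'yaw tooly',np.degrees(np.arctan2(R[1,1],R[0,1])).round(2),'xax',R[:,0].round(4),'F',np.array(s['contact_force']).round(2),'M',np.array(s['wrist_torque']).round(2),'op',round(s['opening'],3),'q',np.array(s['qpos']).round(1))
E
python3 - <<'E'
from h import *
import pickle
info(); s,R,t=cur(); print(R.round(3))
f=pickle.load(open('pics/top0.pkl','rb'))
u,v,P,c=cloud(f); hsv=cv2.cvtColor(f['pixels'],cv2.COLOR_RGB2HSV)[v,u].astype(int)
for n,c0 in(("L",(.522,.092)),("R",(.462,-.162))):
    m=(np.hypot(P[:,0]-c0[0],P[:,1]-c0[1])<.035)&(P[:,2]>.062); q=P[m]; xy=q[:,:2]
    _,_,V=np.linalg.svd(xy-xy.mean(0)); print(n,m.sum(),q.mean(0).round(4),cv2.minAreaRect((xy*1000).astype(np.float32)),np.degrees(np.arctan2(V[0,1],V[0,0]))%180, hsv[m].mean(0))
    m=(np.hypot(P[:,0]-c0[0],P[:,1]-c0[1])<.055)&(P[:,2]>.0255)&(P[:,2]<.034); print(' housing',cv2.minAreaRect((P[m][:,:2]*1000).astype(np.float32)))
m=(np.hypot(P[:,0]-.5,P[:,1]+.033)<.04)&(P[:,2]>.172);q=P[m];print('cap',m.sum(),q.mean(0),cv2.minEnclosingCircle((q[:,:2]*1000).astype(np.float32)))
m=(abs(P[:,0]-.488)<.06)&(abs(P[:,1]+.035)<.045)&(P[:,2]>.09)&(P[:,2]<.12);q=P[m];print('body',m.sum(),cv2.minAreaRect((q[:,:2]*1000).astype(np.float32)))
E
```

```text
t 0.1 pos [0.2602 0.5677 0.2306] yaw tooly 65.37 xax [-6.0e-04 -1.3e-03 -1.0e+00] F [ 0.04  0.43 -0.12] M [-0.04  0.01 -0.03] op 1.001 q [64.3 24.3 93.4  0.  62.4 -1.1]
[[-0.001  0.417  0.909]
 [-0.001  0.909 -0.417]
 [-1.    -0.001 -0.   ]]
L 87 [0.5213 0.091  0.0677] ((521.8491821289062, 91.30773162841797), (15.802745819091797, 44.297264099121094), 17.349397659301758) 108.8886200733751 [ 92.52873563  77.52873563 156.22988506]
 housing ((519.4024658203125, 83.52012634277344), (84.175048828125, 59.42538833618164), 75.96137237548828)
R 92 [ 0.4615 -0.161   0.0678] ((461.9326477050781, -162.04840087890625), (15.361681938171387, 45.691162109375), 14.17955207824707) 106.422622109756 [ 93.36956522  87.95652174 155.93478261]
 housing ((463.9041442871094, -152.17420959472656), (85.21431732177734, 59.808128356933594), 79.24846649169922)
cap 244 [ 0.48909596 -0.03623055  0.17767572] ((489.6097106933594, -36.47010803222656), 22.138347625732422)
body 127 ((488.3689270019531, -36.378448486328125), (59.378509521484375, 69.11756134033203), 76.56673431396484)
```

```bash
python3 - <<'E'
from h import *
for fr in (0.25,.5,.75,1):
    p=np.array([.2602,.5677,.33])*(1-fr)+fr*np.array([.522,.0915,.33])
    print(fr,rel(p,65.37+(18-65.37)*fr))
E
```

```text
0.25 (array([-0.0993, -0.0811,  0.1091]), array([1.184e+01, 1.000e-02, 8.000e-02]))
0.5 (array([-0.0991, -0.162 ,  0.2182]), array([2.369e+01, 1.000e-02, 8.000e-02]))
0.75 (array([-0.099 , -0.243 ,  0.3273]), array([3.553e+01, 2.000e-02, 8.000e-02]))
1 (array([-0.0989, -0.3239,  0.4364]), array([4.737e+01, 3.000e-02, 8.000e-02]))
```

>>> arm_command(commands=[{"dp": [-0.055, 0, 0], "dr": [0, 0, 0], "claw": 0.0}, {"dp": [-0.1, -0.02, 0.027], "dr": [5, 0, 0], "claw": 0.0}, {"dp": [-0.1, -0.055, 0.074], "dr": [12, 0, 0], "claw": 0.0}, {"dp": [-0.1, -0.09, 0.121], "dr": [20, 0, 0], "claw": 0.0}, {"dp": [-0.1, -0.125, 0.168], "dr": [28, 0, 0], "claw": 0.0}])

```text
time: 0.72
position: [0.3613, 0.3825, 0.3306]
orientation: [-59.7, 89.9, -112.5]
contact_force: [-0.5, -0.1, 0.0]
opening: 0.498
```

```bash
python3 - <<'E'
from h import *
info()
print(rel((.522,.0915,.33),18)); print(rel((.522,.0915,.12),18))
E
```

```text
t 0.72 pos [0.3613 0.3825 0.3306] yaw tooly 37.14 xax [-6.0e-04 -1.5e-03 -1.0e+00] F [-0.45 -0.11  0.03] M [ 0.01 -0.04  0.05] op 0.498 q [45.4  9.8 99.8 -0.  70.5  8.2]
(array([ 0.001 , -0.0476,  0.329 ]), array([19.14,  0.06,  0.07]))
(array([ 0.211 , -0.0473,  0.3288]), array([19.14,  0.06,  0.07]))
```

>>> arm_command(commands=[{"dp": [0, -0.008, 0.058], "dr": [5, 0, 0], "claw": 0.0}, {"dp": [0, -0.017, 0.118], "dr": [10, 0, 0], "claw": 0.0}, {"dp": [0, -0.026, 0.178], "dr": [15, 0, 0], "claw": 0.0}, {"dp": [0, -0.034, 0.238], "dr": [19, 0, 0], "claw": 0.0}, {"dp": [0.02, -0.042, 0.294], "dr": [19, 0, 0], "claw": 0.0}])

```text
time: 1.35
position: [0.5069, 0.121, 0.3119]
orientation: [56.5, 89.8, -15.4]
contact_force: [-0.3, 1.2, -0.7]
opening: 0.499
```

```bash
python3 - <<'E'
from h import *
info()
print(rel((.522,.0915,.33),18)); print(rel((.522,.0915,.1),18))
E
```

```text
t 1.35 pos [0.5069 0.121  0.3119] yaw tooly 18.08 xax [ 2.6e-03 -7.0e-04 -1.0e+00] F [-0.35  1.21 -0.74] M [ 0.02  0.02 -0.01] op 0.499 q [ 1.220e+01  1.020e+01  1.018e+02 -1.000e-01  6.780e+01 -5.900e+00]
(array([-0.018 ,  0.0052,  0.0328]), array([ 0.08,  0.08, -0.13]))
(array([0.212 , 0.0047, 0.0324]), array([ 0.08,  0.08, -0.13]))
```

>>> arm_command(commands=[{"dp": [0.03, 0.005, 0.032], "dr": [0, 0, 0], "claw": 0.0}, {"dp": [0.09, 0.005, 0.032], "dr": [0, 0, 0], "claw": 0.0}, {"dp": [0.15, 0.005, 0.032], "dr": [0, 0, 0], "claw": 0.0}, {"dp": [0.2, 0.005, 0.032], "dr": [0, 0, 0], "claw": 0.0}, {"dp": [0.21, 0.005, 0.032], "dr": [0, 0, 0], "claw": 0.0}])

```text
time: 1.98
position: [0.5196, 0.0915, 0.099]
orientation: [-84.9, 89.7, -156.9]
contact_force: [0.1, -0.5, 0.9]
opening: 0.5
```

```bash
python3 - <<'E'
from h import *
f=imaging.grab_frame('top'); cv2.imwrite('pics/top1.png',cv2.resize(f['pixels'][140:260,240:420,::-1],None,fx=4,fy=4,interpolation=cv2.INTER_CUBIC))
f=imaging.grab_frame('side'); cv2.imwrite('pics/side1.png',cv2.resize(f['pixels'][160:300,260:440,::-1],None,fx=4,fy=4,interpolation=cv2.INTER_CUBIC))
info()
print(rel((.522,.0915,.039),18))
E
```

```text
t 2.08 pos [0.5218 0.0919 0.1016] yaw tooly 18.08 xax [ 8.e-04 -1.e-03 -1.e+00] F [ 0.36 -0.03  1.18] M [-0.01 -0.01 -0.01] op 0.501 q [ 8.700e+00  2.740e+01  1.101e+02 -1.000e-01  4.250e+01 -9.300e+00]
(array([ 0.0626, -0.    ,  0.0004]), array([ 0.08,  0.07, -0.03]))
```

View pics/side1.png

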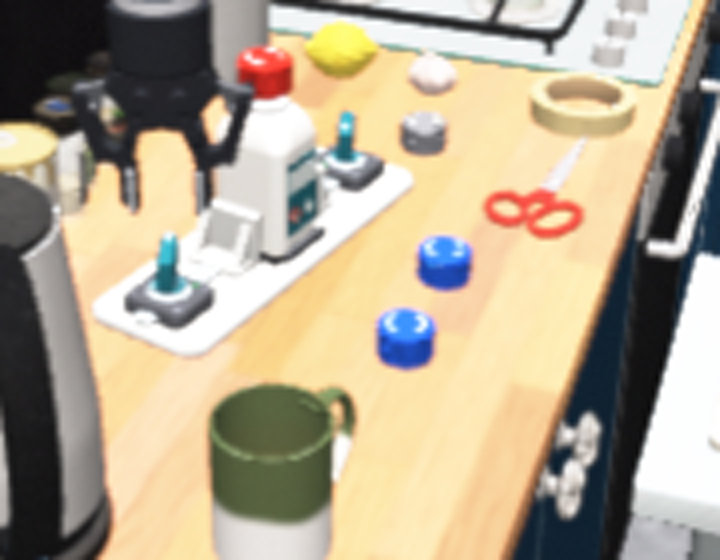

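View pics/top1.png

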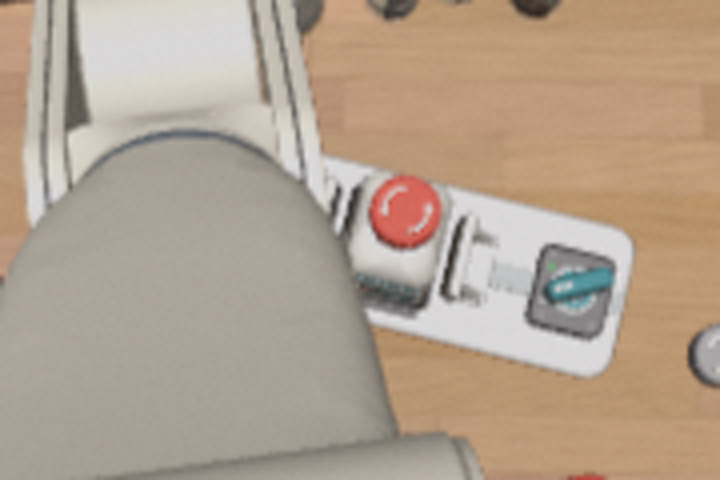

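The side crop shows the open fingers at (168,200), straight above the left knob at (168,240), so they are lined up. I'll descend and grip.

>>> arm_command(commands=[{"dp": [0.035, 0, 0], "dr": [0, 0, 0], "claw": 0.0}, {"dp": [0.062, 0, 0], "dr": [0, 0, 0], "claw": 0.0}, {"dp": [0.062, 0, 0], "dr": [0, 0, 0], "claw": -0.8}, {"dp": [0.062, 0, 0], "dr": [0, 0, 0], "claw": -1}, {"dp": [0.062, 0, 0], "dr": [0, 0, 0], "claw": -1}], newtons=40)

```text
time: 2.7
position: [0.5224, 0.0919, 0.0414]
orientation: [51.8, 89.9, -20.1]
contact_force: [-3.6, -1.6, 6.6]
opening: 0.168
```

```bash
python3 - <<'E'
from h import *
info()
print(rel((.522,.0915,.039),18))
E
```

```text
t 2.7 pos [0.5224 0.0919 0.0414] yaw tooly 18.09 xax [ 2.3e-03 -8.0e-04 -1.0e+00] F [-3.65 -1.62  6.65] M [-0.18  0.61 -0.06] op 0.168 q [ 8.700e+00  3.350e+01  1.109e+02 -1.000e-01  3.540e+01 -9.300e+00]
(array([ 0.0024, -0.0005,  0.0003]), array([ 0.09,  0.09, -0.11]))
```

>>> arm_command(commands=[{"dp": [0, 0, 0], "dr": [8, 0, 0], "claw": -1}, {"dp": [0, 0, 0], "dr": [18, 0, 0], "claw": -1}, {"dp": [0, 0, 0], "dr": [28, 0, 0], "claw": -1}, {"dp": [0, 0, 0], "dr": [38, 0, 0], "claw": -1}, {"dp": [0, 0, 0], "dr": [46, 0, 0], "claw": -1}])

```text
time: 3.32
position: [0.5226, 0.0918, 0.0416]
orientation: [99.2, 89.8, -19.0]
contact_force: [0.6, -1.0, -11.4]
opening: 0.166
```

```bash
python3 - <<'E'
from h import *
info()
E
```

```text
t 3.33 pos [0.5226 0.0918 0.0416] yaw tooly -28.17 xax [ 0.003 -0.001 -1.   ] F [  0.59  -0.99 -11.4 ] M [-0.3  -0.15  0.08] op 0.166 q [ 8.700e+00  3.350e+01  1.109e+02 -1.000e-01  3.540e+01  3.700e+01]
```

>>> arm_command(commands=[{"dp": [0, 0, 0], "dr": [8, 0, 0], "claw": -1}, {"dp": [0, 0, 0], "dr": [14, 0, 0], "claw": -1}, {"dp": [0, 0, 0], "dr": [18, 0, 0], "claw": -1}, {"dp": [0, 0, 0], "dr": [21, 0, 0], "claw": -1}, {"dp": [0, 0, 0], "dr": [23, 0, 0], "claw": -1}])

```text
time: 3.95
position: [0.5228, 0.0918, 0.0417]
orientation: [116.3, 89.8, -24.8]
contact_force: [5.7, 7.9, -8.3]
opening: 0.169
```

```bash
python3 - <<'E'
from h import *
info()
E
```

```text
t 3.95 pos [0.5228 0.0918 0.0417] yaw tooly -51.08 xax [ 0.0036 -0.0016 -1.    ] F [ 5.72  7.92 -8.3 ] M [ 1.5  -1.03  1.1 ] op 0.169 q [  8.7  33.5 110.9  -0.2  35.4  60. ]
```

>>> arm_command(commands=[{"dp": [0, 0, 0], "dr": [0, 0, 0], "claw": 0}, {"dp": [0, 0, 0], "dr": [0, 0, 0], "claw": 0}, {"dp": [-0.06, 0, 0], "dr": [0, 0, 0], "claw": 0}, {"dp": [-0.12, 0, 0], "dr": [-10, 0, 0], "claw": 0}, {"dp": [-0.18, 0, 0], "dr": [-20, 0, 0], "claw": 0}])

```text
time: 4.58
position: [0.5222, 0.0921, 0.2242]
orientation: [106.8, 89.7, -13.9]
contact_force: [0.7, 0.3, -0.3]
opening: 0.502
```

```bash
python3 - <<'E'
from h import *
info()
print(rel((.522,.0915,.24),15.5))
print(rel((.462,-.162,.24),15.5))
E
```

```text
t 4.58 pos [0.5222 0.0921 0.2242] yaw tooly -30.77 xax [ 0.0046 -0.0011 -1.    ] F [ 0.72  0.34 -0.26] M [ 0.01 -0.03  0.  ] op 0.502 q [ 8.800e+00  1.670e+01  1.059e+02 -1.000e-01  5.720e+01  3.960e+01]
(array([-0.0158,  0.0002,  0.0006]), array([-4.626e+01,  3.000e-02, -2.800e-01]))
(array([-0.0158,  0.0783,  0.2491]), array([-4.626e+01,  3.000e-02, -2.800e-01]))
```

>>> arm_command(commands=[{"dp": [-0.04, 0.01, 0.03], "dr": [-10, 0, 0], "claw": 0}, {"dp": [-0.04, 0.027, 0.085], "dr": [-20, 0, 0], "claw": 0}, {"dp": [-0.04, 0.044, 0.142], "dr": [-30, 0, 0], "claw": 0}, {"dp": [-0.04, 0.062, 0.198], "dr": [-40, 0, 0], "claw": 0}, {"dp": [-0.03, 0.078, 0.249], "dr": [-46, 0, 0], "claw": 0}])

```text
time: 5.2
position: [0.4625, -0.1619, 0.256]
orientation: [60.2, 89.5, -14.2]
contact_force: [0.0, -1.2, 0.7]
opening: 0.497
```

```bash
python3 - <<'E'
from h import *
f=imaging.grab_frame('top'); cv2.imwrite('pics/top2.png',cv2.resize(f['pixels'][140:260,240:420,::-1],None,fx=4,fy=4,interpolation=cv2.INTER_CUBIC))
f=imaging.grab_frame('side'); cv2.imwrite('pics/side2.png',cv2.resize(f['pixels'][160:300,260:440,::-1],None,fx=4,fy=4,interpolation=cv2.INTER_CUBIC))
info()
print(rel((.462,-.162,.1),15.5))
E
```

```text
t 5.3 pos [ 0.4606 -0.1646  0.2546] yaw tooly 15.13 xax [ 0.0048 -0.0023 -1.    ] F [ 1.05 -0.1   0.63] M [ 0.    0.02 -0.03] op 0.498 q [-21.   10.9 109.1  -0.   59.7 -36.2]
(array([ 0.1546,  0.0015, -0.0027]), array([-0.37,  0.2 , -0.23]))
```

View pics/top2.png

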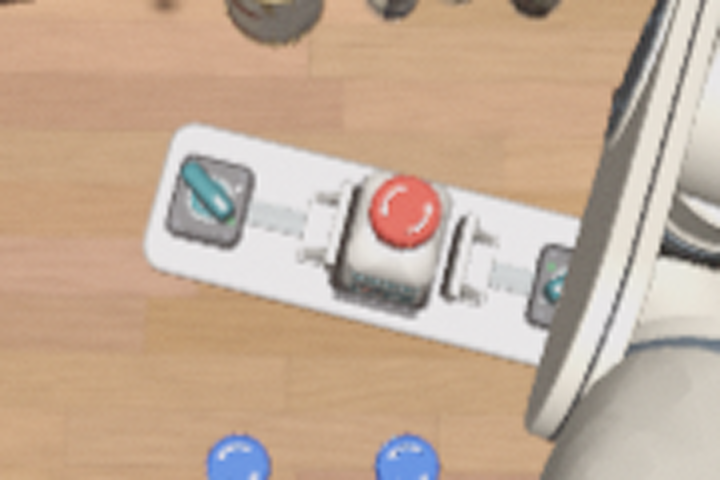

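View pics/side2.png

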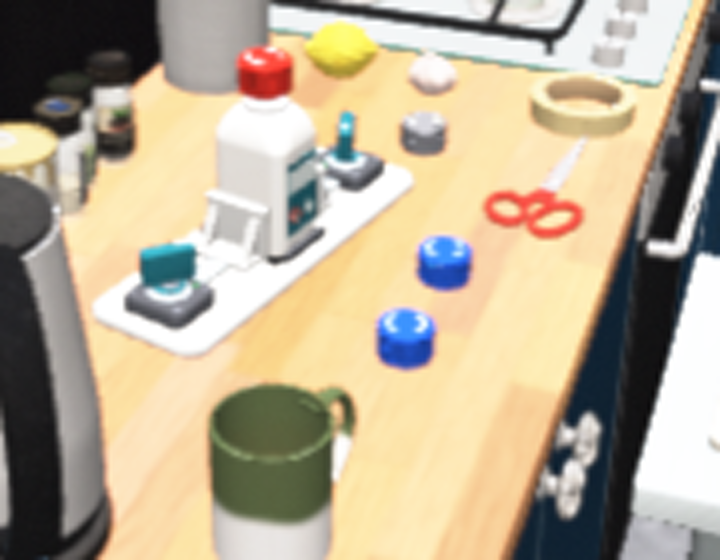

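The left knob (208,190 in the crop) has turned and its jaw is on the bottle. Next is the right knob.

>>> arm_command(commands=[{"dp": [0.03, 0.001, -0.002], "dr": [0, 0, 0], "claw": 0}, {"dp": [0.09, 0.0015, -0.0025], "dr": [0, 0, 0], "claw": 0}, {"dp": [0.14, 0.0015, -0.0025], "dr": [0, 0, 0], "claw": 0}, {"dp": [0.155, 0.0015, -0.0025], "dr": [0, 0, 0], "claw": 0}])

```text
time: 5.8
position: [0.4608, -0.1612, 0.0977]
orientation: [46.0, 89.9, -28.9]
contact_force: [0.1, -0.2, -0.3]
opening: 0.501
```

```bash
python3 - <<'E'
from h import *
f=imaging.grab_frame('side'); cv2.imwrite('pics/side3.png',cv2.resize(f['pixels'][140:280,260:440,::-1],None,fx=4,fy=4,interpolation=cv2.INTER_CUBIC))
info()
print(rel((.462,-.162,.039),15.5))
f=imaging.grab_frame('top')
u,v,P,c=cloud(f)
for n,c0 in(("L",(.522,.092)),):
    m=(np.hypot(P[:,0]-c0[0],P[:,1]-c0[1])<.035)&(P[:,2]>.062)&(P[:,2]<.09); q=P[m]; xy=q[:,:2]
    _,_,V=np.linalg.svd(xy-xy.mean(0)); print(n,m.sum(),q.mean(0).round(4),cv2.minAreaRect((xy*1000).astype(np.float32)),np.degrees(np.arctan2(V[0,1],V[0,0]))%180)
E
```

```text
t 5.85 pos [ 0.461  -0.1613  0.0975] yaw tooly 15.12 xax [ 1.4e-03 -8.0e-04 -1.0e+00] F [-0.03  0.18 -1.27] M [ 0.02  0.02 -0.01] op 0.498 q [-20.7  25.2 115.4  -0.   39.4 -35.8]
(array([0.0585, 0.0007, 0.0008]), array([-0.38,  0.07, -0.06]))
L 88 [0.5209 0.0906 0.0678] ((521.1027221679688, 90.05340576171875), (43.25449752807617, 15.09504508972168), 41.19437789916992) 42.38195213287676
```

View pics/side3.png

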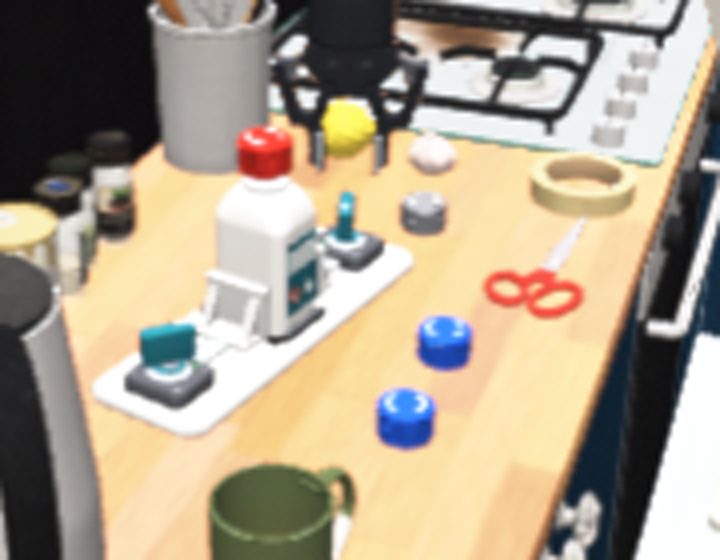

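The left bar measures 42.4° against 42.2° expected, so it is at its stop. In this crop the fingers at (348,160) sit over the right knob at (347,200). I'll descend and grip.

>>> arm_command(commands=[{"dp": [0.03, 0.0005, 0.0005], "dr": [0, 0, 0], "claw": 0.0}, {"dp": [0.058, 0.0005, 0.0005], "dr": [0, 0, 0], "claw": 0.0}, {"dp": [0.058, 0.0005, 0.0005], "dr": [0, 0, 0], "claw": -0.8}, {"dp": [0.058, 0.0005, 0.0005], "dr": [0, 0, 0], "claw": -1}, {"dp": [0.058, 0.0005, 0.0005], "dr": [0, 0, 0], "claw": -1}], newtons=40)

```text
time: 6.52
position: [0.463, -0.1625, 0.0428]
orientation: [46.6, 89.7, -28.3]
contact_force: [-4.5, -2.0, 5.2]
opening: 0.166
```

>>> arm_command(commands=[{"dp": [0, 0, 0], "dr": [8, 0, 0], "claw": -1}, {"dp": [0, 0, 0], "dr": [18, 0, 0], "claw": -1}, {"dp": [0, 0, 0], "dr": [28, 0, 0], "claw": -1}, {"dp": [0, 0, 0], "dr": [36, 0, 0], "claw": -1}, {"dp": [0, 0, 0], "dr": [42, 0, 0], "claw": -1}])

```text
time: 7.15
position: [0.4622, -0.1625, 0.0429]
orientation: [79.8, 89.8, -37.3]
contact_force: [-2.6, -3.5, -10.2]
opening: 0.163
```

```bash
python3 - <<'E'
from h import *
info()
E
```

```text
t 7.15 pos [ 0.4622 -0.1625  0.0429] yaw tooly -27.06 xax [ 0.0028 -0.0021 -1.    ] F [ -2.63  -3.54 -10.24] M [-0.56  0.5   0.09] op 0.163 q [-2.070e+01  3.120e+01  1.161e+02 -1.000e-01  3.250e+01  6.400e+00]
```

>>> arm_command(commands=[{"dp": [0, 0, 0], "dr": [8, 0, 0], "claw": -1}, {"dp": [0, 0, 0], "dr": [14, 0, 0], "claw": -1}, {"dp": [0, 0, 0], "dr": [19, 0, 0], "claw": -1}, {"dp": [0, 0, 0], "dr": [22, 0, 0], "claw": -1}, {"dp": [0, 0, 0], "dr": [24, 0, 0], "claw": -1}])

```text
time: 7.78
position: [0.4618, -0.1624, 0.043]
orientation: [89.7, 89.8, -51.3]
contact_force: [-0.4, -0.3, -11.8]
opening: 0.17
```

```bash
python3 - <<'E'
from h import *
info()
E
```

```text
t 7.78 pos [ 0.4618 -0.1624  0.043 ] yaw tooly -50.97 xax [ 0.002  -0.0025 -1.    ] F [ -0.37  -0.27 -11.78] M [-0.08  0.21  1.44] op 0.17 q [-20.7  31.2 116.1  -0.2  32.5  30.4]
```

>>> arm_command(commands=[{"dp": [0, 0, 0], "dr": [0, 0, 0], "claw": 0}, {"dp": [0, 0, 0], "dr": [0, 0, 0], "claw": 0}, {"dp": [-0.06, 0, 0], "dr": [0, 0, 0], "claw": 0}, {"dp": [-0.12, 0, 0], "dr": [0, 0, 0], "claw": 1}, {"dp": [-0.18, 0, 0], "dr": [-10, 0, 0], "claw": 1}])

```text
time: 8.4
position: [0.4616, -0.162, 0.2256]
orientation: [93.0, 89.8, -37.8]
contact_force: [1.1, -1.3, -0.1]
opening: 0.903
```

>>> arm_command(commands=[{"dp": [-0.05, -0.04, 0], "dr": [0, 0, 0], "claw": 1}, {"dp": [-0.05, -0.06, -0.04], "dr": [0, 0, 0], "claw": 1}, {"dp": [-0.05, -0.06, -0.08], "dr": [0, 0, 0], "claw": 1}])

```text
time: 8.78
position: [0.4684, -0.0609, 0.2776]
orientation: [110.2, 89.5, -20.6]
contact_force: [0.3, -0.4, -0.5]
opening: 1.001
```

```bash
python3 - <<'E'
from h import *
f=imaging.grab_frame('top'); cv2.imwrite('pics/top4.png',cv2.resize(f['pixels'][140:260,240:420,::-1],None,fx=4,fy=4,interpolation=cv2.INTER_CUBIC))
g=imaging.grab_frame('side'); cv2.imwrite('pics/side4.png',cv2.resize(g['pixels'][140:280,260:440,::-1],None,fx=4,fy=4,interpolation=cv2.INTER_CUBIC))
info()
for f in(f,g):
  u,v,P,c=cloud(f)
  for n,c0 in(("L",(.522,.092)),("R",(.462,-.162))):
    m=(np.hypot(P[:,0]-c0[0],P[:,1]-c0[1])<.035)&(P[:,2]>.062)&(P[:,2]<.09); q=P[m]; xy=q[:,:2]
    _,_,V=np.linalg.svd(xy-xy.mean(0)); print(n,m.sum(),q.mean(0).round(4),cv2.minAreaRect((xy*1000).astype(np.float32)),np.degrees(np.arctan2(V[0,1],V[0,0]))%180)
  m=(np.hypot(P[:,0]-.49,P[:,1]+.036)<.04)&(P[:,2]>.174)&(P[:,2]<.19);q=P[m];print('cap',m.sum(),q.mean(0),cv2.minEnclosingCircle((q[:,:2]*1000).astype(np.float32)))
  m=(np.hypot(P[:,0]-.49,P[:,1]+.036)<.04)&(P[:,2]>.155)&(P[:,2]<.175);q=P[m]
  def circ(p):
    from scipy.optimize import least_squares
    return least_squares(lambda w:np.hypot(p[:,0]-w[0],p[:,1]-w[1])-.022,[.49,-.036],loss='soft_l1',f_scale=.001).x
  if len(q)>8: print('side fit',len(q),circ(q))
E
```

```text
t 8.88 pos [ 0.4705 -0.06    0.2769] yaw tooly -40.63 xax [ 0.0079 -0.0023 -1.    ] F [-0.01  0.02 -0.78] M [-0.01  0.01  0.01] op 1.002 q [-8.700e+00  7.900e+00  1.096e+02 -1.000e-01  6.210e+01  3.200e+01]
L 89 [0.521  0.0908 0.0682] ((521.0957641601562, 90.72893524169922), (43.39820098876953, 15.368553161621094), 44.76192092895508) 43.519280142572086
R 85 [ 0.4626 -0.1602  0.068 ] ((461.9481201171875, -161.3242645263672), (43.282501220703125, 15.427521705627441), 40.42045211791992) 43.622742181439946
cap 5 [ 0.492838   -0.04051712  0.17830724] ((492.68511962890625, -39.73094177246094), 5.268452167510986)
L 64 [0.519  0.0956 0.0682] ((519.314697265625, 94.00456237792969), (44.84027862548828, 15.17934799194336), 44.03987121582031) 42.63609874333647
R 46 [ 0.4586 -0.1572  0.0682] ((458.6484375, -157.79624938964844), (43.846954345703125, 14.517871856689453), 45.21226119995117) 40.91307066095307
cap 79 [ 0.48682651 -0.02833546  0.1795421 ] ((486.5526428222656, -33.181007385253906), 25.254676818847656)
side fit 77 [ 0.48898596 -0.03417708]
```

View pics/top4.png

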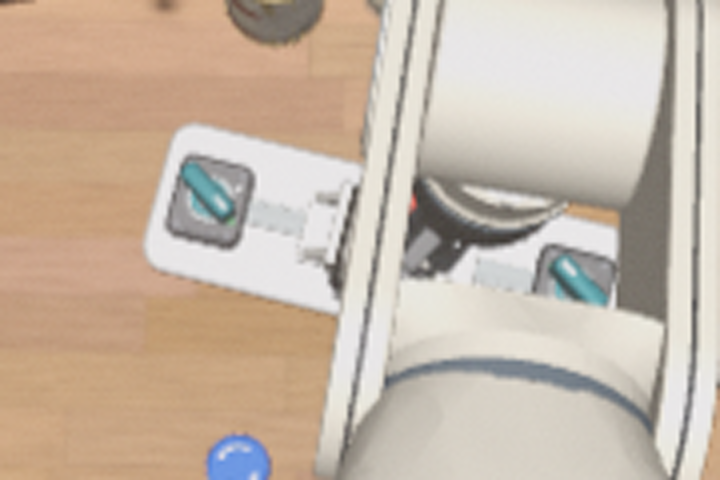

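View pics/side4.png

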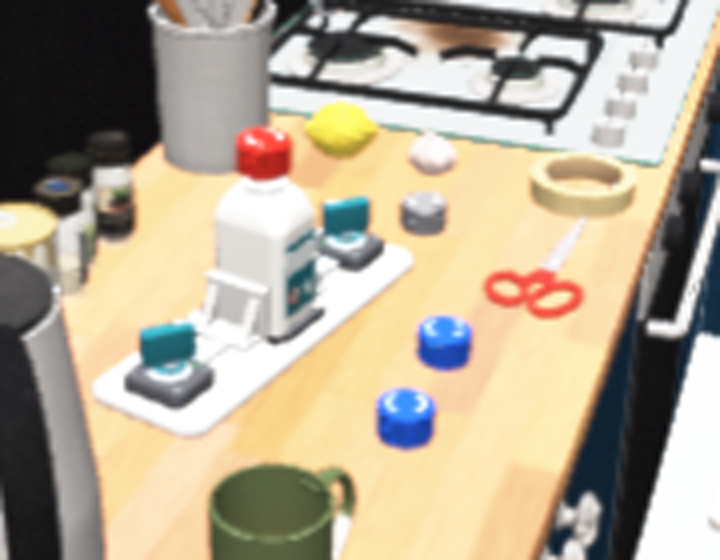

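I moved the wrong way and blocked the top camera's view of the cap. Both knobs read about 42–43°, so both are at their stops. I'll step aside and measure the cap from the top.

>>> arm_command(commands=[{"dp": [0, 0.03, 0.035], "dr": [0, 0, 0], "claw": 1}, {"dp": [0, 0.065, 0.076], "dr": [0, 0, 0], "claw": 1}, {"dp": [0, 0.085, 0.1], "dr": [0, 0, 0], "claw": 1}])

```text
time: 9.25
position: [0.4696, -0.1936, 0.2777]
orientation: [112.9, 89.5, -17.8]
contact_force: [0.0, 0.9, -0.2]
opening: 0.999
```

```bash
python3 - <<'E'
from h import *
f=imaging.grab_frame('top'); cv2.imwrite('pics/top5.png',cv2.resize(f['pixels'][140:260,240:420,::-1],None,fx=4,fy=4,interpolation=cv2.INTER_CUBIC))
info()
u,v,P,c=cloud(f)
m=(np.hypot(P[:,0]-.49,P[:,1]+.036)<.04)&(P[:,2]>.172)&(P[:,2]<.19);q=P[m];print('cap',m.sum(),q.mean(0),cv2.minEnclosingCircle((q[:,:2]*1000).astype(np.float32)))
hsv=cv2.cvtColor(f['pixels'],cv2.COLOR_RGB2HSV).astype(int)
print(len(q), P[m][:,2].min(),P[m][:,2].max())
m=(abs(P[:,0]-.488)<.06)&(abs(P[:,1]+.035)<.045)&(P[:,2]>.09)&(P[:,2]<.12);q=P[m];print('body',m.sum(),cv2.minAreaRect((q[:,:2]*1000).astype(np.float32)))
# cylinder lean check: projected bounding of bare cap at hypothesised centres
red=((hsv[:,:,0]<8)|(hsv[:,:,0]>172))&(hsv[:,:,1]>110); red[:165]=0;red[215:]=0;red[:,:310]=0;red[:,370:]=0
vv,uu=np.nonzero(red);print('red bbox',uu.min(),uu.max(),vv.min(),vv.max())
th=np.linspace(0,6.28,60)
for c0 in((.4896,-.0365),(.492,-.0365),(.4896,-.034)):
    pr=np.vstack([proj(f,np.c_[c0[0]+.022*np.cos(th),c0[1]+.022*np.sin(th),0*th+z]) for z in(.151,.179)]);print(c0,pr.min(0),pr.max(0))
E
```

```text
t 9.3 pos [ 0.4698 -0.1961  0.2778] yaw tooly -40.75 xax [ 0.0092 -0.0046 -0.9999] F [ 1.05 -2.14  0.32] M [-0.1  -0.05  0.06] op 1.004 q [-24.   11.  105.7  -0.   62.8  16.8]
cap 247 [ 0.48955549 -0.03434167  0.17773859] ((489.74261474609375, -34.76606750488281), 22.235977172851562)
247 0.17282017441032732 0.18283049440525062
body 123 ((489.0994567871094, -34.79249954223633), (59.589359283447266, 69.33833312988281), 76.84419250488281)
red bbox 332 348 184 201
(0.4896, -0.0365) [331.67160184 183.39583782] [350.16704254 202.8838301 ]
(0.492, -0.0365) [331.68014305 182.4367321 ] [350.16829186 201.9345314 ]
(0.4896, -0.034) [330.67441036 183.37886038] [349.14424161 202.8674547 ]
```

View pics/top5.png

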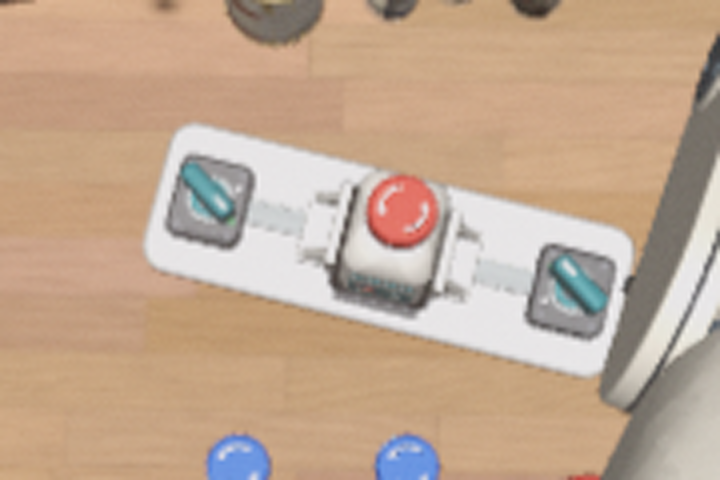

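The top crop shows both jaws closed on the bottle and the red cap at (403,210), with its centre at about (0.490, -0.035). That agrees with the bottle body's centre.

```bash
python3 - <<'E'
from h import *
info()
print(rel((.4898,-.0348,.26),-40)); print(rel((.4898,-.0348,.2),-40))
E
```

```text
t 9.3 pos [ 0.4698 -0.1961  0.2778] yaw tooly -40.75 xax [ 0.0092 -0.0046 -0.9999] F [ 1.05 -2.14  0.32] M [-0.1  -0.05  0.06] op 1.004 q [-24.   11.  105.7  -0.   62.8  16.8]
(array([ 0.0172, -0.0903, -0.1352]), array([-0.75, -0.14, -0.57]))
(array([ 0.0772, -0.0909, -0.135 ]), array([-0.75, -0.14, -0.57]))
```

>>> arm_command(commands=[{"dp": [0, -0.03, -0.045], "dr": [0, 0, 0], "claw": 1}, {"dp": [0, -0.06, -0.09], "dr": [-0.4, 0, -0.3], "claw": 1}, {"dp": [0.005, -0.085, -0.127], "dr": [-0.75, -0.14, -0.57], "claw": 1}, {"dp": [0.017, -0.09, -0.135], "dr": [-0.75, -0.14, -0.57], "claw": 1}, {"dp": [0.017, -0.09, -0.135], "dr": [-0.75, -0.14, -0.57], "claw": 1}])

```text
time: 9.93
position: [0.4891, -0.035, 0.2595]
orientation: [-48.5, 89.9, -178.5]
contact_force: [-0.0, 0.2, 0.2]
opening: 1.001
```

```bash
python3 - <<'E'
from h import *
info()
print(rel((.4898,-.0348,.144),-40))
E
```

```text
t 9.93 pos [ 0.4891 -0.035   0.2595] yaw tooly -39.93 xax [-0.0017 -0.     -1.    ] F [-0.01  0.24  0.21] M [-0.    0.02 -0.04] op 1.001 q [ -5.5  10.8 108.5  -0.   60.8  34.5]
(array([ 0.1155,  0.0005, -0.0007]), array([0.07, 0.06, 0.07]))
```

Descending round the cap, but not closing yet.

>>> arm_command(commands=[{"dp": [0.03, 0.0005, -0.0005], "dr": [0, 0, 0], "claw": 1}, {"dp": [0.06, 0.0005, -0.0005], "dr": [0, 0, 0], "claw": 1}, {"dp": [0.09, 0.0005, -0.0005], "dr": [0, 0, 0], "claw": 1}, {"dp": [0.11, 0.0005, -0.0005], "dr": [0, 0, 0], "claw": 1}, {"dp": [0.116, 0.0005, -0.0005], "dr": [0, 0, 0], "claw": 1}])

```text
time: 10.55
position: [0.4889, -0.0363, 0.1426]
orientation: [-49.0, 89.8, -179.0]
contact_force: [0.1, -0.0, 0.6]
opening: 1.001
```

```bash
python3 - <<'E'
from h import *
info()
print(rel((.4898,-.0348,.144),-40))
f=imaging.grab_frame('side'); cv2.imwrite('pics/side6.png',cv2.resize(f['pixels'][140:240,270:380,::-1],None,fx=6,fy=6,interpolation=cv2.INTER_CUBIC))
E
```

```text
t 10.55 pos [ 0.4889 -0.0363  0.1426] yaw tooly -40.03 xax [-3.7e-03 -1.0e-04 -1.0e+00] F [ 0.09 -0.04  0.61] M [-0.01 -0.01  0.02] op 1.001 q [ -5.6  20.8 113.7  -0.   45.7  34.4]
(array([-0.0014, -0.0003, -0.0017]), array([-0.03,  0.14,  0.16]))
```

View pics/side6.png

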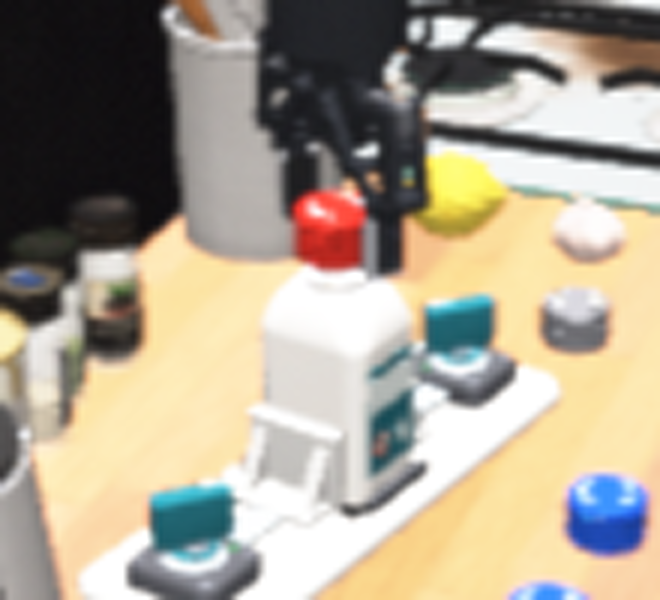

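The fingers straddle the red cap at (330,225), with free space on both sides. Closing.

>>> arm_command(commands=[{"dp": [0, 0, -0.0017], "dr": [0, 0, 0], "claw": 0.3}, {"dp": [0, 0, -0.0017], "dr": [0, 0, 0], "claw": 0.0}, {"dp": [0, 0, -0.0017], "dr": [0, 0, 0], "claw": -0.5}, {"dp": [0, 0, -0.0017], "dr": [0, 0, 0], "claw": -1}, {"dp": [0, 0, -0.0017], "dr": [0, 0, 0], "claw": -1}], newtons=70)

```text
time: 11.22
position: [0.4906, -0.0348, 0.1431]
orientation: [-44.4, 89.9, -174.4]
contact_force: [-0.2, 0.2, 4.5]
opening: 0.501
```

```bash
python3 - <<'E'
from h import *
info()
E
```

```text
t 11.22 pos [ 0.4906 -0.0348  0.1431] yaw tooly -40.01 xax [-2.3e-03 -2.0e-04 -1.0e+00] F [-0.16  0.24  4.46] M [-0.01  0.11  0.02] op 0.501 q [ -5.4  20.8 113.6  -0.   45.7  34.6]
```

>>> arm_command(commands=[{"dp": [0.003, 0, 0], "dr": [0, 0, 0], "claw": -1}, {"dp": [0.006, 0, 0], "dr": [0, 0, 0], "claw": -1}, {"dp": [0.0065, 0, 0], "dr": [0, 0, 0], "claw": -1}])

```text
time: 11.6
position: [0.4909, -0.0348, 0.1377]
orientation: [-36.4, 89.9, -166.4]
contact_force: [-4.9, -0.2, 20.8]
opening: 0.501
```

```bash
python3 - <<'E'
from h import *
info()
E
```

```text
t 11.6 pos [ 0.4909 -0.0348  0.1377] yaw tooly -40.0 xax [-1.6e-03 -4.0e-04 -1.0e+00] F [-4.92 -0.21 20.76] M [0.04 0.86 0.03] op 0.501 q [ -5.4  21.4 113.7  -0.   45.   34.6]
```

The push has bottomed out: 20 N, about 5.4 mm down. Now I twist anticlockwise, keeping the push.

>>> arm_command(commands=[{"dp": [0.001, 0, 0], "dr": [-5, 0, 0], "claw": -1}, {"dp": [0.001, 0, 0], "dr": [-13, 0, 0], "claw": -1}, {"dp": [0.001, 0, 0], "dr": [-21, 0, 0], "claw": -1}, {"dp": [0.001, 0, 0], "dr": [-29, 0, 0], "claw": -1}, {"dp": [0.001, 0, 0], "dr": [-36, 0, 0], "claw": -1}])

```text
time: 12.22
position: [0.4922, -0.0348, 0.1377]
orientation: [70.4, 89.9, -23.4]
contact_force: [-0.8, 0.0, 11.1]
opening: 0.501
```

```bash
python3 - <<'E'
from h import *
info()
E
```

```text
t 12.22 pos [ 0.4922 -0.0348  0.1377] yaw tooly -3.76 xax [ 1.2e-03 -5.0e-04 -1.0e+00] F [-0.78  0.   11.09] M [ 0.1   0.1  -0.04] op 0.501 q [ -5.4  21.4 113.7  -0.   44.9  -1.6]
```

>>> arm_command(commands=[{"dp": [0.001, 0, 0], "dr": [-7, 0, 0], "claw": -1}, {"dp": [0.001, 0, 0], "dr": [-14, 0, 0], "claw": -1}, {"dp": [0.001, 0, 0], "dr": [-21, 0, 0], "claw": -1}, {"dp": [0.001, 0, 0], "dr": [-26, 0, 0], "claw": -1}, {"dp": [0.001, 0, 0], "dr": [-28, 0, 0], "claw": -1}])

```text
time: 12.85
position: [0.4924, -0.0345, 0.1377]
orientation: [63.7, 89.9, -2.0]
contact_force: [-4.4, 3.2, 15.7]
opening: 0.499
```

```bash
python3 - <<'E'
from h import *
info()
f=imaging.grab_frame('side'); cv2.imwrite('pics/side7.png',cv2.resize(f['pixels'][140:240,270:380,::-1],None,fx=6,fy=6,interpolation=cv2.INTER_CUBIC))
E
```

```text
t 12.85 pos [ 0.4924 -0.0345  0.1377] yaw tooly 24.33 xax [ 1.8e-03 -1.0e-04 -1.0e+00] F [-4.37  3.17 15.69] M [ 0.35  0.74 -0.09] op 0.499 q [ -5.4  21.4 113.7   0.   44.8 -29.7]
```

View pics/side7.png

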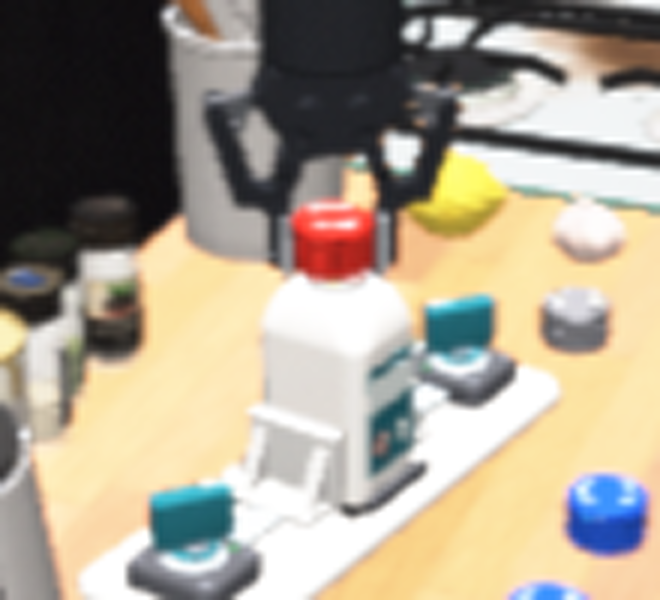

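The cap is pressed down and gripped at (335,240), and the tool has turned 64°. I'll start lifting gently.

>>> arm_command(commands=[{"dp": [-0.003, 0, 0], "dr": [0, 0, 0], "claw": -1}, {"dp": [-0.006, 0, 0], "dr": [0, 0, 0], "claw": -1}, {"dp": [-0.01, 0, 0], "dr": [0, 0, 0], "claw": -1}, {"dp": [-0.014, 0, 0], "dr": [0, 0, 0], "claw": -1}])

```text
time: 13.4
position: [0.4921, -0.0345, 0.1516]
orientation: [64.3, 89.9, -1.3]
contact_force: [-1.6, 0.4, -0.7]
opening: 0.503
```

```bash
python3 - <<'E'
from h import *
info()
E
```

```text
t 13.4 pos [ 0.4921 -0.0345  0.1516] yaw tooly 24.39 xax [ 0.0011 -0.     -1.    ] F [-1.58  0.38 -0.74] M [ 0.01  0.07 -0.02] op 0.503 q [ -5.4  20.  113.2   0.   46.7 -29.8]
```

>>> arm_command(commands=[{"dp": [-0.02, 0, 0], "dr": [0, 0, 0], "claw": -1}, {"dp": [-0.04, 0, 0], "dr": [0, 0, 0], "claw": -1}, {"dp": [-0.06, 0, 0], "dr": [0, 0, 0], "claw": -1}, {"dp": [-0.072, 0, 0], "dr": [0, 0, 0], "claw": -1}, {"dp": [-0.0755, 0, 0], "dr": [0, 0, 0], "claw": -1}])

```text
time: 14.02
position: [0.4923, -0.0345, 0.2276]
orientation: [62.7, 89.9, -2.9]
contact_force: [-0.1, -0.7, -0.4]
opening: 0.505
```

```bash
python3 - <<'E'
from h import *
f=imaging.grab_frame('side'); cv2.imwrite('pics/side8.png',cv2.resize(f['pixels'][110:240,270:380,::-1],None,fx=5,fy=4.6,interpolation=cv2.INTER_CUBIC))
info(); print(rel((.491,-.0348,.227),24.4))
u,v,P,c=cloud(f);hsv=cv2.cvtColor(f['pixels'],cv2.COLOR_RGB2HSV)[v,u].astype(int)
m=((hsv[:,0]<8)|(hsv[:,0]>172))&(hsv[:,1]>110)&(np.hypot(P[:,0]-.49,P[:,1]+.035)<.04);q=P[m];print('cap',q.min(0),q.max(0))
d=m&(P[:,2]<.255)
from scipy.optimize import least_squares
cf=lambda p,r:least_squares(lambda w:np.hypot(p[:,0]-w[0],p[:,1]-w[1])-r,[.49,-.035],loss='soft_l1',f_scale=.001).x
print('cap axis',cf(P[d],.022))
m=(np.hypot(P[:,0]-.49,P[:,1]+.035)<.03)&(P[:,2]>.135)&(P[:,2]<.2);q=P[m];print('neck',m.sum(),q.max(0),least_squares(lambda w:np.hypot(q[:,0]-w[0],q[:,1]-w[1])-w[2],[.49,-.035,.015],loss='soft_l1',f_scale=.001).x)
E
```

```text
t 14.07 pos [ 0.4922 -0.0345  0.2275] yaw tooly 24.39 xax [ 1.8e-03 -1.0e-04 -1.0e+00] F [-0.   -0.53  0.51] M [-0.01  0.01  0.01] op 0.503 q [ -5.4  13.4 110.    0.   56.5 -29.8]
(array([ 0.0005, -0.0012, -0.0002]), array([-0.01,  0.05, -0.09]))
cap [ 0.46885248 -0.04898909  0.23636109] [ 0.50950905 -0.00972129  0.26730132]
cap axis [ 0.49070997 -0.03384551]
neck 153 [ 0.50962252 -0.00907853  0.17061115] [ 0.487991   -0.03177534  0.01391226]
```

View pics/side8.png

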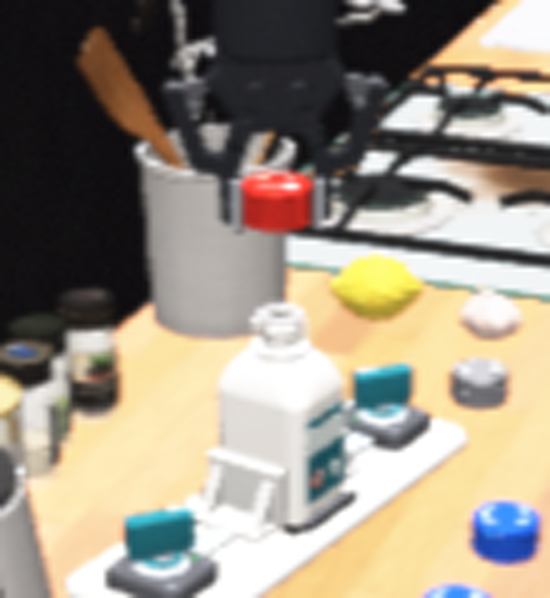

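The open neck is at (278,320) and the cap hangs straight above it at (277,200). The bottle is clamped and upright. I'll nudge about 1.5 mm to centre, then settle.

>>> arm_command(commands=[{"dp": [0, -0.0014, -0.0006], "dr": [0, 0, 0], "claw": -1}, {"dp": [0, -0.0014, -0.0006], "dr": [0, 0, 0], "claw": -1}, {"dp": [0, -0.0014, -0.0006], "dr": [0, 0, 0], "claw": -1}, {"dp": [0, -0.0014, -0.0006], "dr": [0, 0, 0], "claw": -1}])

```text
time: 14.58
position: [0.4906, -0.0345, 0.2272]
orientation: [64.2, 89.9, -1.4]
contact_force: [-0.3, -0.1, -1.8]
opening: 0.498
```

```bash
python3 - <<'E'
from h import *
f=imaging.grab_frame('side'); cv2.imwrite('pics/side9.png',cv2.resize(f['pixels'][110:310,200:460,::-1],None,fx=3,fy=3,interpolation=cv2.INTER_CUBIC))
info()
u,v,P,c=cloud(f)
for n,c0 in(("L",(.522,.092)),("R",(.462,-.162))):
    m=(np.hypot(P[:,0]-c0[0],P[:,1]-c0[1])<.035)&(P[:,2]>.062)&(P[:,2]<.09); xy=P[m][:,:2]
    _,_,V=np.linalg.svd(xy-xy.mean(0)); print(n,np.degrees(np.arctan2(V[0,1],V[0,0]))%180)
E
```

```text
t 14.62 pos [ 0.4906 -0.0345  0.2273] yaw tooly 24.39 xax [ 1.5e-03 -1.0e-04 -1.0e+00] F [-0.97 -1.06  0.33] M [-0.03  0.    0.01] op 0.505 q [ -5.4  13.3 110.2   0.   56.4 -29.8]
L 43.85304982108517
R 42.851454583362454
```

View pics/side9.png

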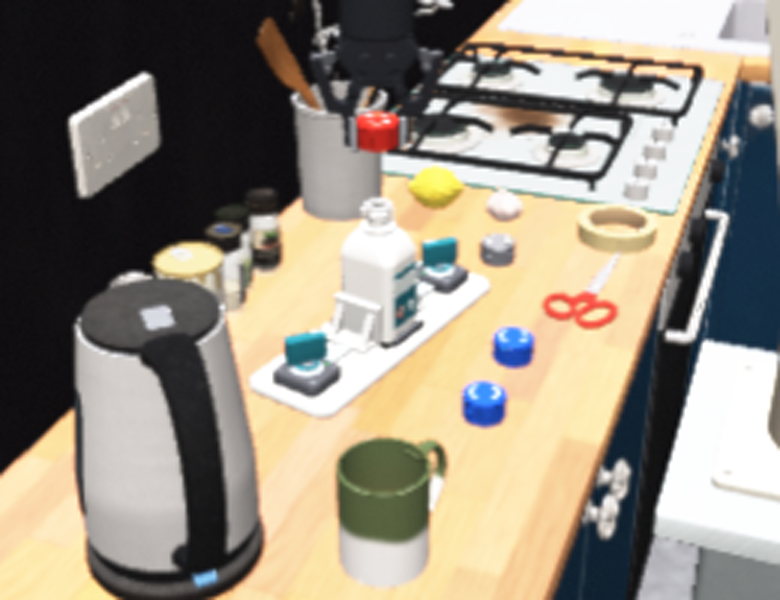

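The cap (378,130) is held above the neck (378,210). The knobs are still closed, and the mug, jars, tin and blue caps look undisturbed. Handing in.

```bash
python3 -c "
from bench import env
print(env.job_done())"
```

```text
the job is handed in; nothing more can be done
None
```

The job is done and handed in at about 14.6 s of the 58 s allowed. I turned both clamp knobs clockwise to their stops, then pushed the red cap down, twisted it 64° anticlockwise and lifted it off. The gripper still holds it above the open neck.

- **Knobs:** the bars read 42–44° in the top view and 41–44° in the side view; the stop should be at about 42°. I felt a clear rise in turning torque at both stops. Both jaws are closed on the bottle, which stands upright.
- **Cap:** it went down about 5.4 mm and bottomed out, with about 11–21 N of push during the twist. It came off with no noticeable pull. The lower rim is about 69 mm above the mouth, and the gripper points straight down to within 0.1°.
- **Centring:** the side view put the cap 2–3 mm off the neck, so I moved it back 1.5 mm. That fit of the neck was rough, and I did not measure it again afterwards.
- **Camera disagreement:** the two cameras differed by 3–5 mm on the knob positions. I relied on the top camera for the grasps.
- **Other things on the worktop:** the last side picture shows them undisturbed. I checked this by eye only.

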